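# Quick spin on the bench microcentrifuge

### The arm

A 6-joint arm with a two-finger parallel gripper is mounted at the origin on a cart in front of the work surface, level with it; the furniture and walls round the work are solid. World frame = base frame: x ahead of the robot, y to its left, z up, the work surface at z = 0. Lengths are in m, angles in degrees, forces in N, time in s.
With the tool pointing down it reaches from about 0.3 to 0.875 m from the base axis. Payload 6.4 kg.
Tool frame: the origin (TCP) lies on the centre line of the jaws, within the pads' length; the fingertips stand 11 mm ahead of it and the grasp point (between the pads) lies 8 mm behind it (manip.tip_extent is the distance from the TCP to the fingertips, in m); z points along the fingers, y is the line along which they close (so a half turn about z gives the same grasp; the last joint's range is limited). The gripper opens to 85 mm and grips with 20 to 120 N. Pads are 22 mm wide; open, the fingers measure 114 mm over their backs; the gripper's body (76 mm by 85 mm) begins 54 mm behind the grasp point. The pads swing forward as they close: fully open they stand 13 mm farther back than shut.
Start: joints at [51.778, 10.359, 92.074, -0, 77.567, -11.82], TCP at [0.256, 0.515, 0.242] pointing down, gripper open.
Joint ranges: [-171.53, 171.53], [-51.25, 118.39], [17.06, 147.69], [-65.23, 245.23], [0, 150.52], [-178.68, 178.68]. Speed limits (degrees/s): [147.25, 147.25, 172.46, 180, 180, 180].

### API

Orientations are given as [roll, pitch, yaw] about the fixed x, y, z axes, in that order (R = Rz(yaw) Ry(pitch) Rx(roll)).
In Python, from bench import manip, snapshot, finish_job gives the robot as it stands.
- The arm moves only by the tool jog_arm, never from a script. Its argument "rows" is text: rows parted by semicolons, each of 6 numbers parted by spaces: the shift along the tool's x, y, z scaled (see below), then the turn, a rotation vector about the tool's x, y, z scaled (see below). A call has 1 to 20 rows; each row shifts and turns the commanded pose from where the row before left it, along the tool's axes as they then stand; what a row does not reach is not made up. The controller multiplies each number of a shift by 0.75 m and each number of a turn by 0.08 rad. A row lasts 1/8 s, in which the tool goes at most 62.5 mm and 10.7 degrees, less where a joint would pass 70% of its speed; a pose out of reach is approached as far as the arm can. A call with a number of a shift or a turn outside -1 to 1 is refused whole. A call with a gripper value outside its range is refused whole. "jaw" is the opening, from -1 (shut) to 1 (fully open), set as the call begins (left out, the last holds). The fingers move at their own pace and stop on an object; "force" is the grip in N (left out, the last holds). Time passes only in rows, so rows that do not move let the fingers close. It gives the time, the measured TCP pose, the force, the opening and the grip force at its end, in the units of the state.
- manip.sense(): the state, without advancing time (a new reading comes with each control period).
- snapshot(name): name is "scene" or "side" or "wrist"; returns a dict with "pixels" (480x640x3 uint8, red, green, blue), "fx", "fy", "cx", "cy" (pixels), "xyz" and "attitude" of the camera in the world. Camera axes: x right, y down, z forward; pixel columns grow to the right and rows downward; lengths in m; the calibration is good to about 2 mm. The wrist camera is an equidistant fisheye: a pixel r from the principal point sees the ray r / f radians off the axis. A picture is of the moment at which its call begins. There is no depth.
- finish_job(): hands the job in; it is judged then, once.
The state is a dict: "time_s": time; "q": joint angles; "qd": joint speeds; "joint_torque": joint torques, N m; "eef_pos": TCP position; "eef_rot": TCP orientation; "wrist_force": force on the tool from outside, world axes, zero at the start; "moment": the same for the moment, N m; "opening": finger opening in m; "finger_force": force on a finger pad.
Only numpy, scipy, OpenCV 4.12 (cv2) and the standard library are available. Lean on these libraries where they do the work, as an engineer would, in place of code of your own. Each camera call takes 0.05 s, during which the arm holds its last target. There are 200 camera calls.

### The job

Give the tubes in the small bench centrifuge a quick spin (closed fingertips are enough, nothing needs to be gripped): first switch it on by pressing down the raised half of the power rocker at the left of its sloping front panel, then push the open lid down until the catch at its front snaps over it and keeps it shut on its own, then press the wide pulse key at the right of the panel all the way in. The machine spins only while that key is held, so finish with the fingers still holding it down. Leave the round start key unpressed, and do not move or pick up the things standing around the machine.

Things in the scene. Friction and masses are not known exactly. Their poses are not given: they have to be found in the camera images.
- centrifuge: white bench microcentrifuge, fixed; 215 mm deep (x), 210 wide (y), 96 high without lid; origin: centre of its underside; its -x points out of its front. The front 62 mm is a sloping panel that falls 15 deg to the front (92 to 75 mm high). From +y (left, facing it) to -y: rocker, display, thumb catch in the middle, round start key, wide pulse key. Behind it the rotor under the lid
- rocker_raised (a point): on the top face of the rear half (nearer the lid) of the black power rocker, 13 mm behind its pivot line; raised while off. Rocker 36 mm front to back, 21 wide, 80 mm left of the machine's middle. The raised end stands 8 mm above the panel, sinks to 3 mm. Press it along the panel's normal; 3 to 5 N, it snaps over past the middle
- power_rocker (a joint): power rocker, rad: 0 = off (rear half raised), 0.28 = on (rear half down, front half raised); a spring detent keeps it at either end
- lid (a joint): lid angle, rad: 0 = shut, grows as it opens, to 1.12; starts at 0.8 to 1.1. A spring lifts it open again unless the catch holds it. Caught, it reads about 0.01; pushed, down to -0.016. Lid 141 mm front to back, 190 wide, 14 thick, white with a round clear window; closing takes 2 to 4 N near the front edge, the catch about 5 N more
- lid_push (a point): a good place to push: on the lid's outer (top) face, mid-width, on the white rim 17 mm behind its front edge, 130 mm from the hinge line. Moves with the lid; with the lid shut it is 113 mm above the worktop and 47 mm behind the line of the rocker and keys
- lid_hinge (a point): middle of the lid's hinge line, at the back of the machine, 103 mm above the worktop; the line runs along the machine's y
- catch_pad (a point): top centre of the ribbed thumb pad (26 x 23 mm) of the catch, in the middle of the panel. The catch is one sprung lever: its hook, up to 118 mm above the worktop just in front of the shut lid, gives way to the lid's tongue and snaps over it. Pressing the pad lets the lid go again
- catch (a joint): catch, rad: 0 = at rest or hooked over the lid's tongue, up to 0.24 = pushed back or thumb pad pressed
- pulse_top (a point): centre of the top of the pulse key, a wide rounded rectangular key, 28 mm across by 21 mm front to back, 80 mm right of the machine's middle, 9 mm above the panel when free. It slides along the panel's normal
- pulse_key (a joint): travel of the pulse key, m: 0 = free, 0.004 = all the way in against its stop; sprung, about 3 N to start and 6 N at the stop; it comes back when let go
- start_top (a point): centre of the top of the round start key, 16 mm in diameter, 9 mm above the panel, 38 mm right of the machine's middle, between catch and pulse key; not to be pressed
- start_key (a joint): travel of the start key, m: 0 = free, 0.004 = all the way in
- reagent_bottle: white plastic bottle with screw cap, 47 mm diameter, 100 mm high, standing loose to the left of the machine; origin at the centre of its underside
- petri_dish: closed culture dish, 93 mm diameter, 16 mm high, loose, in front and to the right; origin at the centre of its underside
- marker: felt marker, 131 mm long, 11 mm thick, lying loose in front of the machine; origin on its underside, half-way along
- tip_refill: refill box of pipette tips, 60 x 115 x 30 mm, loose, behind and to the left; origin at the centre of its underside

How it is judged (in metres and radians):
On the way, in this order (a step that is already met when the one before it is completed fails the run):
1. the power rocker is switched on (over by more than 0.22 rad of 0.28) (value of joint power_rocker above 0.22 rad), for 0.2 s.
2. the lid is shut (below 0.03 rad) and stays so by its catch, with no finger on it (value of joint lid below 0.03 rad and contact force between each of the arm, the fingers and lid below 0.2 N), for 0.4 s.
3. the pulse key is held all the way in by the fingers (3.2 of its 4 mm or more) (value of joint pulse_key above 0.0032 m and contact force between the fingers and pulse_key above 1 N), for 0.5 s.
At the end, for the whole second after the job is handed in: The rocker is on (more than 0.22 of 0.28 rad), the lid is shut (below 0.03 rad) and held by its catch alone, and the fingers hold the pulse key at least 3.2 of its 4 mm in, with more than 1 N, until the end (all of step 2 and all of step 3 and value of joint power_rocker above 0.22 rad and value of joint start_key below 0.002 m); the arm keeps its last pose, push and grip.
It fails at once if the round start key is pressed (more than 2 mm) (value of joint start_key above 0.002 m).
It fails at once if the pulse key is pressed (more than 2 mm) while the lid is not shut (value of joint pulse_key above 0.002 m and value of joint lid above 0.06 rad).
It fails at once if the bottle, culture dish, marker or refill box is moved or lifted by more than 20 mm (distance of any of reagent_bottle, petri_dish, marker, tip_refill from where it was at the start of the episode above 0.02 m).
It also fails if it takes over 43 s, if anything falls off the work surface, if the arm or the gripper's body presses on something with over 40 N, if the wrist force passes 120 N, or if a joint passes its speed limit or range.

## Working session

There is one attempt and no reset: what is moved stays moved. The work goes in short steps, Python scripts to look and compute and a tool call to move; the robot and the scene stay as the last step left them, time stands still between calls to the robot, and variables do not carry over. Pictures are saved under pics/ and viewed, at most 12 in all, crops included, and the job is handed in when it is done.

Besides the shell and the picture viewer there is one more tool, called after "Emit:" in YAML: its name, and indented under it one key for each argument. jog_arm: Moves the arm, as the interface text tells. Its arguments: {"type":"object","properties":{"rows":{"type":"string"},"jaw":{"type":"number"},"force":{"type":"number"}},"required":["rows"]}

```bash
ls; mkdir -p pics
python3 - <<'E'
from bench import manip, snapshot
import cv2,json,numpy as np
for n in ("scene","side"):
    s=snapshot(n); cv2.imwrite(f"pics/{n}0.png",s["pixels"][:,:,::-1])
    np.savez(f"{n}0.npz",**s)
    print(n,{k:(v if not hasattr(v,'shape') else v.tolist()) for k,v in s.items() if k!="pixels"})
print(manip.sense(), manip.tip_extent)
E
```

```text
pics
scene {'fx': 457.21704612597387, 'fy': 457.21704612597387, 'cx': 322.76386397235245, 'cy': 245.20069883344246, 'xyz': [0.2254782223538796, -0.3257558638710248, 0.8442340579119072], 'attitude': [-138.75694188973142, 0.08608076839008137, -25.905342797574118]}
side {'fx': 545.8247151108078, 'fy': 545.8247151108078, 'cx': 323.57382497531114, 'cy': 241.9359842464427, 'xyz': [0.26194536367754484, 1.2203306923165074, 0.8523249997671769], 'attitude': [-127.53786836183188, -1.0896019201189184, -164.1254938911161]}
{'time_s': 0.1, 'q': array([ 5.17788260e+01,  1.03994290e+01,  9.21260030e+01,  5.99112257e-05,
        7.75678398e+01, -1.18204814e+01]), 'qd': array([-0.04249206, -0.07428112, -0.10470916,  0.08486926, -0.06020461,
        0.02822774]), 'joint_torque': array([-6.52787803e-04, -4.45876694e+01, -3.52239811e+01, -3.52139359e-04,
        4.12109366e-03,  4.05761602e-05]), 'eef_pos': array([0.25535333, 0.51464967, 0.241456  ]), 'eef_rot': array([-1.79908718e+02, -1.91635946e-02,  1.53599279e+02]), 'wrist_force': array([-0.26148819, -0.81133471,  0.65356479]), 'moment': array([-0.01533282, -0.04206426,  0.00679842]), 'finger_force': 0.0, 'opening': 0.08573447081758909} 0.011
```

View pics/scene0.png

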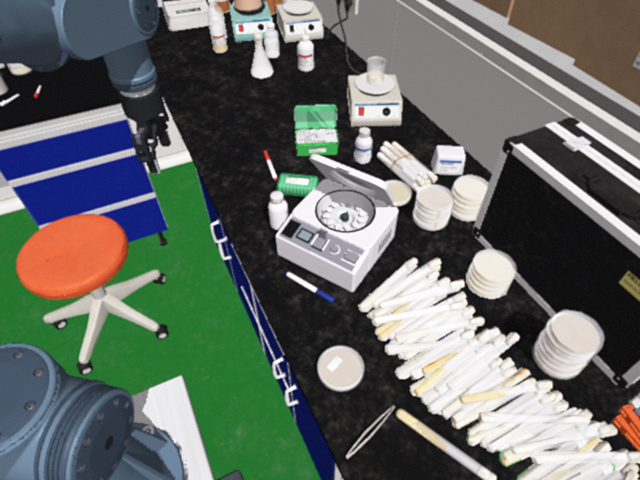

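View pics/side0.png

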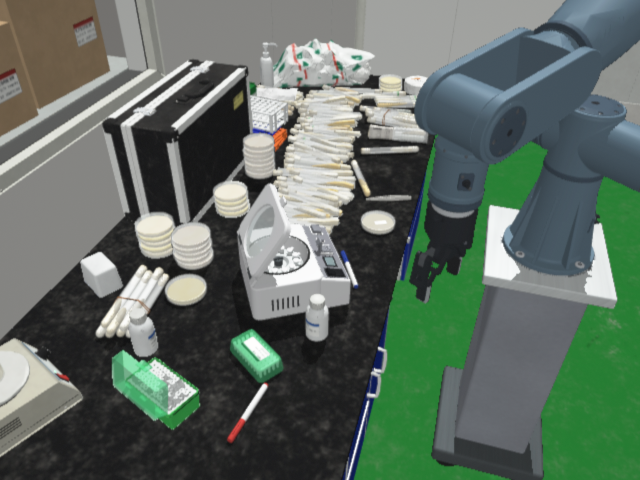

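The scene picture shows the centrifuge at about (340,230), with its lid open to the upper right and the panel facing lower left. The side picture shows it at about (290,265). I'll enlarge both.

Run:
```python
import cv2
a=cv2.imread("pics/scene0.png")[150:295,265:410]; b=cv2.imread("pics/side0.png")[180:330,225:375]
cv2.imwrite("pics/ca.png",cv2.resize(a,None,fx=4,fy=4,interpolation=cv2.INTER_CUBIC))
cv2.imwrite("pics/cb.png",cv2.resize(b,None,fx=4,fy=4,interpolation=cv2.INTER_CUBIC))
```

```text
(no output)
```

View pics/ca.png

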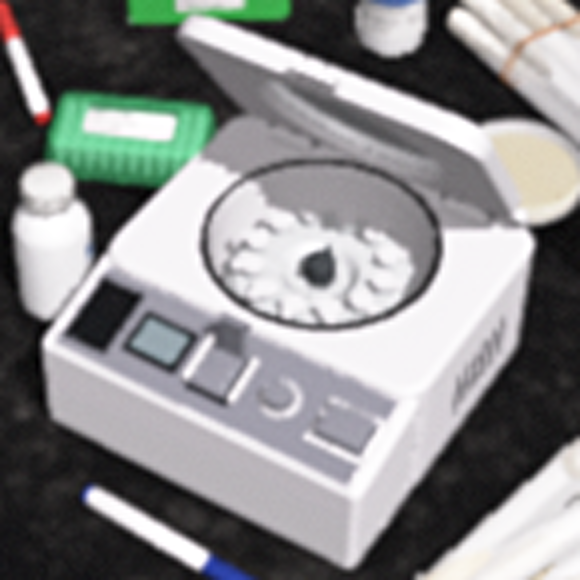

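View pics/cb.png

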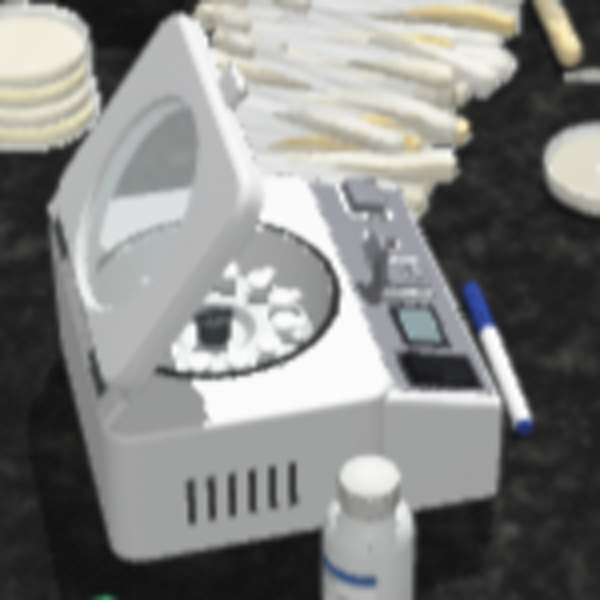

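The crops show these features. Scene: rocker (102,312), pulse key (345,425) and the machine corners. Side: rocker (440,370), pulse key (365,193) and the lid's front edge from (185,15) to (250,190). I'll fit the pose x, y, yaw and lid angle.

```bash
cat > h.py <<'E'
import numpy as np
from scipy.spatial.transform import Rotation as R
from scipy.optimize import least_squares
def cam(n):
    s=np.load(n+"0.npz"); return s
def proj(s,P):
    c=(P-s["xyz"])@R.from_euler('xyz',s["attitude"],degrees=True).as_matrix()
    return np.c_[s["fx"]*c[:,0]/c[:,2]+s["cx"],s["fy"]*c[:,1]/c[:,2]+s["cy"]]
def M2W(p,m): # p=x,y,yaw(rad); m in mm
    return np.array([p[0],p[1],0])+ (np.atleast_2d(m)/1000.)@R.from_euler('z',p[2]).as_matrix().T
def lidpt(a,d,y,h): # d from hinge, h above hinge plane
    return [100.5-d*np.cos(a)+h*np.sin(a)*1, y, 103+d*np.sin(a)+h*np.cos(a)]
E
python3 - <<'E'
from h import *
A=[((-107.5,-105,0),(348,566)),((-107.5,105,75),(45,345)),((-107.5,-105,75),(350,492)),((-107.5,105,0),(50,415)),((-78.8,-80,92.2),(345,425)),((-78.8,-38,92.2),(277,397)),((-76.5,80,88),(102,312))]
B=[((-107.5,105,75),(498,402)),((-107.5,105,0),(497,495)),((-76.5,80,88),(440,370)),((107.5,105,0),(115,560)),((-78.8,-80,92.2),(365,193))]
S,T=cam("scene"),cam("side")
px=lambda L,o:(np.array([l[1] for l in L])+.5)/4-.5+o
a,b=px(A,(265,150)),px(B,(225,180))
ma,mb=[np.array([l[0] for l in L],float) for L in(A,B)]
la=px([(0,(190,25)),(0,(487,140)),],(265,150)); lb=px([(0,(185,15)),(0,(253,195))],(225,180))
def f(p):
    L=M2W(p,[lidpt(p[3],145,92,5),lidpt(p[3],145,-92,5)])
    return np.r_[(proj(S,M2W(p,ma))-a).ravel(),(proj(T,M2W(p,mb))-b).ravel(),(proj(S,L)-la).ravel(),(proj(T,L[::-1])-lb).ravel()]
r=least_squares(f,[.65,.2,0,.9],loss='soft_l1')
print(r.x,np.degrees(r.x[2])); print(f(r.x).reshape(-1,2).round(1))
p=r.x
n=np.array([-np.sin(.2618),0,np.cos(.2618)])
mid=np.array([-76.5,0,83.5]); up=np.array([np.cos(.2618),0,np.sin(.2618)])
for k,m in dict(rocker=mid+[0,80,0]+13*up+8*n,pulse=mid+[0,-80,0]+9*n,start=mid+[0,-38,0]+9*n,push=lidpt(p[3],130,0,10),pushshut=lidpt(0,130,0,10)).items(): print(k,M2W(p,m)[0].round(4))
E
```

```text
[0.57924058 0.32171336 0.5364546  0.96858375] 30.73658429153755
[[ 0.3  4.7]
 [-1.5 -0.7]
 [ 1.4  2.8]
 [-0.2  2.9]
 [-0.1  0.6]
 [ 0.3 -0.5]
 [ 0.9 -0.2]
 [ 0.9  0.5]
 [-0.5  2.5]
 [-1.5 -1.3]
 [-1.   3. ]
 [ 0.  -1.3]
 [-2.3 -1.6]
 [-1.9  0.4]
 [-0.3 -2.6]
 [-0.   0.4]]
rocker [0.4816 0.3567 0.0946]
pulse [0.5524 0.2127 0.0922]
start [0.5309 0.2488 0.0922]
push [0.6094 0.3397 0.2158]
pushshut [0.5539 0.3066 0.113 ]
```

```bash
cat >> h.py <<'E'
P=[0.57924058,0.32171336,0.5364546]
def goto(m,tilt,lift=0.0):
    "tip centre at machine point m (mm), tool tilt deg about machine y, lift m; prints turn units total and shift units total after turn"
    from bench import manip
    s=manip.sense()
    Rc=R.from_euler('xyz',s["eef_rot"],degrees=True)
    Rt=R.from_euler('z',P[2]+np.pi)*R.from_euler('x',np.pi)*R.from_euler('y',-np.radians(tilt))
    z=Rt.as_matrix()[:,2]
    t=M2W(P,m)[0]-(0.011+lift)*z
    rv=(Rc.inv()*Rt).as_rotvec()
    d=t-s["eef_pos"]
    print("target",t.round(4),"now",s["eef_pos"].round(4),s["eef_rot"].round(2),"z",z.round(3),"t",s["time_s"],"F",s["wrist_force"].round(2))
    print("turn units",(rv/.08).round(3),"shift units after turn",(Rt.inv().apply(d)/.75).round(4), "shift now",(Rc.inv().apply(d)/.75).round(4))
n=np.array([-np.sin(.2618),0,np.cos(.2618)]); up=np.array([np.cos(.2618),0,np.sin(.2618)]); mid=np.array([-76.5,0,83.5])
ROCK=mid+[0,80,0]+13*up+8*n; PULSE=mid+[0,-80,0]+9*n
E
python3 -c "
from h import *
goto(ROCK,15,0.05)"
```

```text
target [0.468  0.3487 0.1535] now [0.2554 0.5146 0.2415] [-1.7991e+02 -2.0000e-02  1.5360e+02] z [ 0.222  0.132 -0.966] t 0.1 F [-0.26 -0.81  0.65]
turn units [ -1.647  -3.01  -12.39 ] shift units after turn [-0.0958 -0.3352  0.1471] shift now [-0.3525 -0.0719  0.1173]
```

Emit:
jog_arm:
  rows: "0 0 0 -0.118 -0.215 -0.885;0 0 0 -0.118 -0.215 -0.885;0 0 0 -0.118 -0.215 -0.885;0 0 0 -0.118 -0.215 -0.885;0 0 0 -0.118 -0.215 -0.885;0 0 0 -0.118 -0.215 -0.885;0 0 0 -0.118 -0.215 -0.885;0 0 0 -0.118 -0.215 -0.885;0 0 0 -0.118 -0.215 -0.885;0 0 0 -0.118 -0.215 -0.885;0 0 0 -0.118 -0.215 -0.885;0 0 0 -0.118 -0.215 -0.885;0 0 0 -0.118 -0.215 -0.885;0 0 0 -0.118 -0.215 -0.885;-0.019 -0.067 0.029 0 0 0;-0.019 -0.067 0.029 0 0 0;-0.019 -0.067 0.029 0 0 0;-0.019 -0.067 0.029 0 0 0;-0.019 -0.067 0.029 0 0 0;0 0 0 0 0 0"
  jaw: -1
  force: 30

```text
time_s: 2.6
eef_pos: [0.4692, 0.3457, 0.1537]
eef_rot: [180.0, 14.9, -149.6]
wrist_force: [-1.3, 0.4, -1.3]
opening: 0.0002
finger_force: 0.0
```

Run:
```python
from h import *
goto(ROCK,15,0.05)
from bench import snapshot
import cv2
s=snapshot("wrist"); cv2.imwrite("pics/w1.png",s["pixels"][:,:,::-1])
np.savez("wrist0.npz",**s); print({k:v for k,v in s.items() if k!="pixels"})
def fproj(s,Pw):
    c=(Pw-s["xyz"])@R.from_euler('xyz',s["attitude"],degrees=True).as_matrix()
    r=np.hypot(c[:,0],c[:,1]); th=np.arctan2(r,c[:,2])
    return np.c_[s["fx"]*th*c[:,0]/r+s["cx"],s["fy"]*th*c[:,1]/r+s["cy"]]
for k,m in dict(rock=ROCK,pulse=PULSE,start=mid+[0,-38,0]+9*n,c1=(-107.5,105,75),c2=(-107.5,-105,75),rockc=mid+[0,80,0]).items(): print(k,fproj(s,M2W(P,m)).round(0))
```

```text
target [0.468  0.3487 0.1535] now [0.4692 0.3457 0.1537] [ 179.95   14.93 -149.58] z [ 0.222  0.132 -0.966] t 2.6 F [-1.26  0.38 -1.27]
turn units [-0.007 -0.016 -0.066] shift units after turn [-0.0006  0.0042  0.0005] shift now [-0.0006  0.0042  0.0005]
{'fx': 371.64829954431775, 'fy': 371.64829954431775, 'cx': 320.3131680804773, 'cy': 239.43320511388893, 'xyz': array([0.37515226, 0.29038328, 0.26057741]), 'attitude': array([ 1.47344589e+02, -1.29861648e-01,  1.20395347e+02])}
rock [[326. 268.]]
pulse [[ 75. 247.]]
start [[128. 247.]]
c1 [[371. 185.]]
c2 [[ 48. 197.]]
rockc [[325. 242.]]
```

View pics/w1.png

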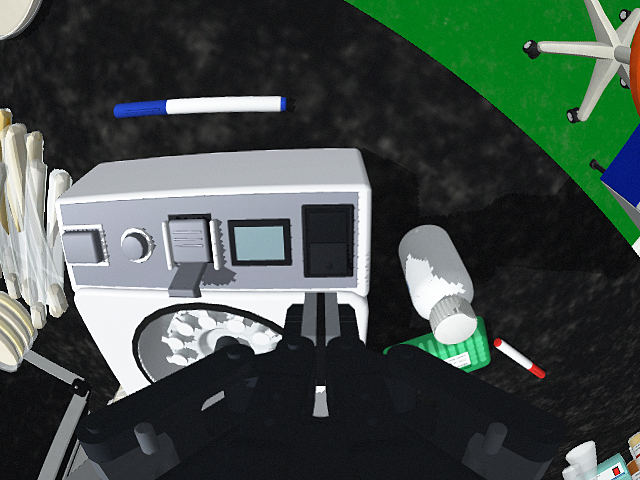

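The wrist picture shows the rocker centred at (327,241), start key (136,243), pulse key (84,246) and the panel corners at (368,190) and (60,202). The rocker agrees with my fit, but the pulse key is 9 px off, so I'll refit with this view.

```bash
cat >> h.py <<'E'
def fproj(s,Pw,off=0):
    c=(Pw-s["xyz"]-off)@R.from_euler('xyz',s["attitude"],degrees=True).as_matrix()
    r=np.hypot(c[:,0],c[:,1]); th=np.arctan2(r,c[:,2])
    return np.c_[s["fx"]*th*c[:,0]/r+s["cx"],s["fy"]*th*c[:,1]/r+s["cy"]]
E
python3 - <<'E'
from h import *
S,T,W=cam("scene"),cam("side"),cam("wrist")
ST=mid+[0,-38,0]+9*n; RC=mid+[0,80,0]+3*n
g=lambda u,v,o:(np.array([u,v])+.5)/4-.5+o
sc,sd=(265,150),(225,180)
ms=np.array([PULSE,ST,RC,(-107.5,105,75)]); us=np.array([g(345,425,sc),g(277,397,sc),g(102,312,sc),g(45,345,sc)])
mt=np.array([PULSE,RC,(-107.5,105,75)]); ut=np.array([g(365,193,sd),g(440,370,sd),g(498,402,sd)])
mw=np.array([PULSE,ST,RC,(-107.5,105,75),(-107.5,-105,75)]); uw=np.array([[84,245],[136,242],[327,241],[369,189],[58,202]])
def f(p):
    o=p[3:12].reshape(3,3)
    return np.r_[((proj(S,M2W(p,ms)-o[0])-us)).ravel()/1,(proj(T,M2W(p,mt)-o[1])-ut).ravel()/1,(fproj(W,M2W(p,mw),o[2])-uw).ravel()/1.5,p[3:12]/.002]
r=least_squares(f,P+[0]*9,loss='soft_l1')
print(r.x.round(4),np.degrees(r.x[2]));v=f(r.x);print(v[:-9].reshape(-1,2).round(1))
for m in(ROCK,PULSE): print(M2W(r.x,m),M2W(P,m))
E
```

```text
[ 5.804e-01  3.236e-01  5.372e-01  5.000e-04  6.000e-04  9.000e-04
  1.000e-03  2.000e-04  2.000e-04 -1.900e-03 -9.000e-04  7.900e-03] 30.77985792542383
[[-0.1  0.4]
 [ 0.4 -0.8]
 [ 0.8  0.3]
 [-1.3 -0.8]
 [-0.3 -0.8]
 [-1.4 -0.3]
 [ 0.6  1. ]
 [-0.1  0.5]
 [ 0.1  2.4]
 [-0.3  0.4]
 [ 0.6 -1.9]
 [-0.7 -3.2]]
[[0.48276482 0.35854112 0.09459206]] [[0.48161289 0.35673647 0.09459206]]
[[0.55363275 0.21452034 0.09219333]] [[0.55237202 0.21266222 0.09219333]]
```

```bash
sed -i 's/^P=.*/P=[0.5804,0.3236,0.5372]/' h.py; python3 -c "
from h import *
goto(ROCK,15,0.0)"
```

```text
target [0.4803 0.3571 0.1052] now [0.468  0.3471 0.1544] [ 179.92   14.95 -149.49] z [ 0.222  0.132 -0.966] t 2.65 F [-0.38  0.81 -0.12]
turn units [ 0.002 -0.01  -0.057] shift units after turn [-0.0032  0.0031  0.0687] shift now [-0.0032  0.0031  0.0687]
```

Emit:
jog_arm:
  rows: "-0.003 0.003 0.02 0 0 -0.05;0 0 0.02 0 0 0;0 0 0.02 0 0 0;0 0 0.006 0 0 0;0 0 0 0 0 0;0 0 0 0 0 0"

```text
time_s: 3.4
eef_pos: [0.4795, 0.3587, 0.1089]
eef_rot: [-180.0, 15.1, -149.0]
wrist_force: [-0.9, 0.4, 0.2]
opening: 0.0001
finger_force: 0.0
```

```bash
python3 -c "
from h import *
goto(ROCK,15,0.0)"
```

```text
target [0.4803 0.3571 0.1052] now [0.4795 0.3587 0.1089] [-179.98   15.14 -149.03] z [ 0.222  0.132 -0.966] t 3.4 F [-0.87  0.42  0.16]
turn units [0.007 0.031 0.041] shift units after turn [ 0.0015 -0.0023  0.0047] shift now [ 0.0015 -0.0023  0.0047]
```

Emit:
jog_arm:
  rows: "0 -0.002 0.002 0 0 0;0 0 0.002 0 0 0;0 0 0.002 0 0 0;0 0 0.002 0 0 0;0 0 0.002 0 0 0;0 0 0 0 0 0"

```text
time_s: 4.15
eef_pos: [0.4816, 0.3581, 0.1011]
eef_rot: [-180.0, 15.1, -149.0]
wrist_force: [-1.6, -1.6, 3.9]
opening: -0.0002
finger_force: 1.7
```

Emit:
jog_arm:
  rows: "0 0 0.002 0 0 0;0 0 0.002 0 0 0;0 0 0 0 0 0"

```text
time_s: 4.53
eef_pos: [0.4818, 0.3583, 0.1007]
eef_rot: [-180.0, 15.0, -149.0]
wrist_force: [-17.4, -11.1, 30.7]
opening: 0.0
finger_force: 17.3
```

Emit:
jog_arm:
  rows: "0 0 -0.02 0 0 0;0 0 -0.03 0 0 0;0 0 -0.03 0 0 0;0 0 0 0 0 0;0 0 0 0 0 0"

```text
time_s: 5.15
eef_pos: [0.4687, 0.3504, 0.1554]
eef_rot: [180.0, 15.0, -149.0]
wrist_force: [-0.4, -0.0, 0.0]
opening: 0.0002
finger_force: 0.0
```

Run:
```python
from h import *
from bench import snapshot
import cv2
s=snapshot("wrist"); cv2.imwrite("pics/w2.png",cv2.resize(s["pixels"][100:400,200:500,::-1],None,fx=2,fy=2))
for d,a in((135,1.05),):
    m=np.array(lidpt(a,d,0,10)); print(m)
goto((75,0,225),0,0.01)
for a in(1.0,.8,.6,.4,.2,0,-.016): m=np.array(lidpt(a,135,0,10));print(a,m+[11,0,0])
```

```text
[ 42.00214079   0.         225.07784593]
target [0.6448 0.362  0.246 ] now [0.4685 0.3503 0.155 ] [ 180.     15.   -149.04] z [-0.  0. -1.] t 5.2 F [ 0.24 -1.12 -0.99]
turn units [0.006 3.273 0.038] shift units after turn [-0.2099 -0.1069 -0.1213] shift now [-0.2339 -0.1076 -0.063 ]
1.0 [ 46.97389856   0.         222.00160601]
0.8 [ 24.61815515   0.         206.81013936]
0.6 [  5.72611672   0.         187.48009006]
0.4 [ -8.94905077   0.         164.78208615]
0.2 [-18.8222947    0.         139.62102544]
0 [-23.5   0.  113. ]
-0.016 [-23.64271354   0.         110.83881219]
```

View pics/w2.png

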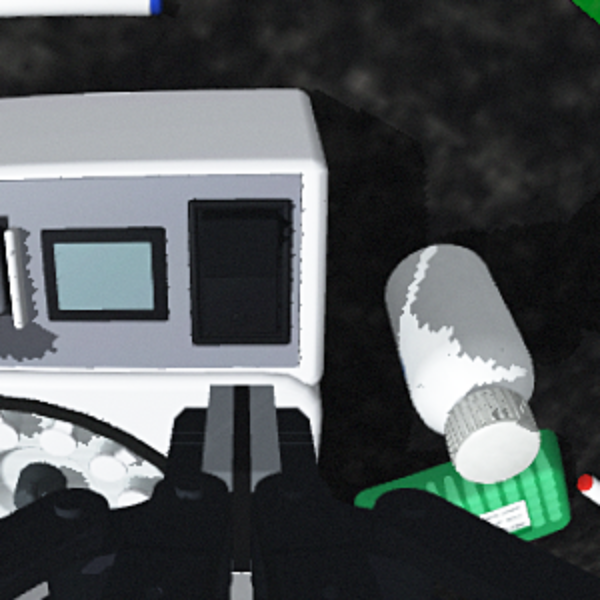

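The rocker now lies over at (240,270) in the crop, and the force hit a stop 4.5 mm below the raised height, so it is on. Next I go up and over the lid.

Emit:
jog_arm:
  rows: "0 0 -0.04 0 0.82 0;0 0 -0.04 0 0.82 0;0 0 -0.04 0 0.82 0;0 0 -0.04 0 0.82 0;0 0 0 0 0 0;0 0 0 0 0 0"

```text
time_s: 5.95
eef_pos: [0.4515, 0.3402, 0.2722]
eef_rot: [180.0, -0.1, -149.0]
wrist_force: [0.4, 0.4, -1.2]
opening: 0.0002
finger_force: 0.0
```

```bash
python3 -c "
from h import *
goto((80,0,225),0)"
```

```text
target [0.6491 0.3645 0.236 ] now [0.4515 0.3402 0.2722] [ 1.7999e+02 -6.0000e-02 -1.4904e+02] z [-0.  0. -1.] t 5.95 F [ 0.4   0.44 -1.16]
turn units [ 0.002 -0.013  0.04 ] shift units after turn [-0.243  -0.107   0.0483] shift now [-0.2427 -0.1077  0.048 ]
```

Move across at height, then down behind the lid's front edge.

Emit:
jog_arm:
  rows: "-0.05 -0.021 0 0 0 0;-0.05 -0.022 0 0 0 0;-0.05 -0.022 0 0 0 0;-0.05 -0.022 0 0 0 0;-0.043 -0.02 0 0 0 0;0 0 0.024 0 0 0;0 0 0.024 0 0 0;0 0 0 0 0 0"

```text
time_s: 6.95
eef_pos: [0.647, 0.365, 0.2345]
eef_rot: [179.9, -0.3, -149.0]
wrist_force: [0.5, -0.3, 0.1]
opening: 0.0002
finger_force: 0.0
```

Run:
```python
from h import *
goto((47,0,222),0)
from bench import snapshot
import cv2
s=snapshot("side"); cv2.imwrite("pics/s2.png",cv2.resize(s["pixels"][130:330,200:400,::-1],None,fx=3,fy=3,interpolation=cv2.INTER_CUBIC))
```

```text
target [0.6208 0.3477 0.233 ] now [0.647  0.365  0.2345] [ 179.93   -0.31 -149.  ] z [-0.  0. -1.] t 6.95 F [ 0.54 -0.27  0.09]
turn units [ 0.015 -0.068  0.048] shift units after turn [ 0.0419 -0.002   0.0019] shift now [ 0.0418 -0.0019  0.0022]
```

View pics/s2.png

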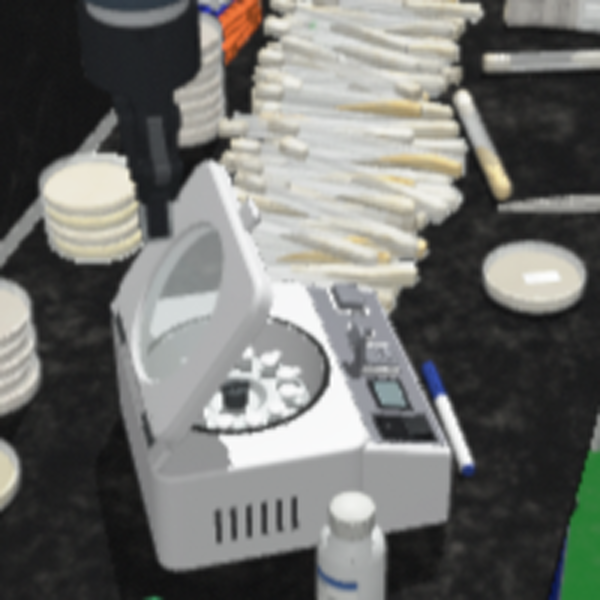

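The tips are behind the lid at (160,235). Now swing it closed along its arc.

Emit:
jog_arm:
  rows: "0.021 -0.002 0 0 0 0;0.021 0 0 0 0 0;0.0147 0 0.01 0 0 0;0.0147 0 0.01 0 0 0;0.0127 0 0.013 0 0 0;0.0127 0 0.013 0 0 0;0.01 0 0.0153 0 0 0;0.01 0 0.0153 0 0 0;0.0067 0 0.0167 0 0 0;0.0067 0 0.0167 0 0 0;0.0025 0 0.012 0 0 0;0.0025 0 0.011 0 0 0;0 0 0 0 0 0"

```text
time_s: 8.62
eef_pos: [0.5633, 0.3118, 0.1377]
eef_rot: [180.0, -0.0, -149.0]
wrist_force: [-1.1, -1.1, 2.8]
opening: -0.0003
finger_force: 1.1
```

Run:
```python
from h import *
goto((-23.5,0,113),0)
from bench import snapshot
import cv2
s=snapshot("side"); cv2.imwrite("pics/s3.png",cv2.resize(s["pixels"][130:330,200:400,::-1],None,fx=3,fy=3,interpolation=cv2.INTER_CUBIC))
```

```text
target [0.5602 0.3116 0.124 ] now [0.5633 0.3118 0.1377] [ 180.     -0.   -149.04] z [-0.  0. -1.] t 8.625 F [-1.12 -1.07  2.79]
turn units [ 0.001 -0.     0.039] shift units after turn [0.0038 0.0019 0.0183] shift now [0.0038 0.0019 0.0183]
```

View pics/s3.png

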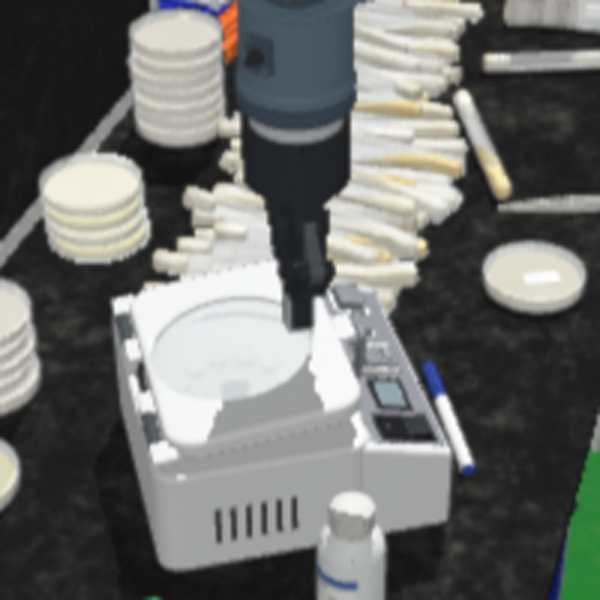

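The lid is nearly shut under the tips at (300,320). Press it down.

Emit:
jog_arm:
  rows: "0.002 0 0.004 0 0 0;0.001 0 0.004 0 0 0;0 0 0.004 0 0 0;0 0 0.004 0 0 0;0 0 0.003 0 0 0;0 0 0 0 0 0;0 0 0 0 0 0"

```text
time_s: 9.55
eef_pos: [0.5619, 0.3109, 0.1243]
eef_rot: [-180.0, 0.1, -149.0]
wrist_force: [2.3, 1.7, 2.6]
opening: -0.0001
finger_force: 1.1
```

Emit:
jog_arm:
  rows: "0 0 0.002 0 0 0;0 0 0.002 0 0 0;0 0 0 0 0 0;0 0 0 0 0 0"

```text
time_s: 10.05
eef_pos: [0.5618, 0.3108, 0.1217]
eef_rot: [-180.0, 0.1, -149.0]
wrist_force: [-0.7, -0.8, 5.2]
opening: 0.0001
finger_force: 2.8
```

Emit:
jog_arm:
  rows: "0 0 0.002 0 0 0;0 0 0.002 0 0 0;0 0 0 0 0 0;0 0 0 0 0 0"

```text
time_s: 10.55
eef_pos: [0.5618, 0.3108, 0.1202]
eef_rot: [-180.0, 0.1, -149.0]
wrist_force: [-5.2, -2.1, 14.7]
opening: 0.0002
finger_force: 7.3
```

Emit:
jog_arm:
  rows: "0 0 0.002 0 0 0;0 0 0.002 0 0 0;0 0 0 0 0 0;0 0 0 0 0 0"

```text
time_s: 11.05
eef_pos: [0.5618, 0.3108, 0.1187]
eef_rot: [-180.0, 0.1, -149.0]
wrist_force: [-9.8, -4.2, 23.1]
opening: 0.0001
finger_force: 11.9
```

Emit:
jog_arm:
  rows: "0 0 -0.01 0 0 0;0 0 -0.02 0 0 0;0 0 -0.03 0 0 0;0 0 -0.03 0 0 0;0 0 0 0 0 0"

```text
time_s: 11.68
eef_pos: [0.5626, 0.3111, 0.1846]
eef_rot: [-179.9, 0.2, -149.0]
wrist_force: [0.6, -0.3, -0.9]
opening: 0.0002
finger_force: 0.0
```

Run:
```python
from h import *
goto(PULSE,15,0.05)
from bench import snapshot
import cv2
s=snapshot("side"); a=cv2.resize(s["pixels"][180:330,220:370,::-1],None,fx=2.6,fy=2.6,interpolation=cv2.INTER_CUBIC)
s=snapshot("wrist"); b=cv2.resize(s["pixels"][:,:,::-1],(520,390))[:, 130-65:455]
b=cv2.resize(s["pixels"][100:400,100:400,::-1],(390,390))
cv2.imwrite("pics/s4.png",np.hstack([a,b]))
```

```text
target [0.54   0.2064 0.1511] now [0.5626 0.3111 0.1846] [-179.95    0.23 -149.04] z [ 0.222  0.132 -0.966] t 11.675 F [ 0.61 -0.29 -0.92]
turn units [-0.006 -3.223  0.041] shift units after turn [ 0.1055 -0.1045  0.018 ] shift now [ 0.0977 -0.1042  0.0444]
```

View pics/s4.png

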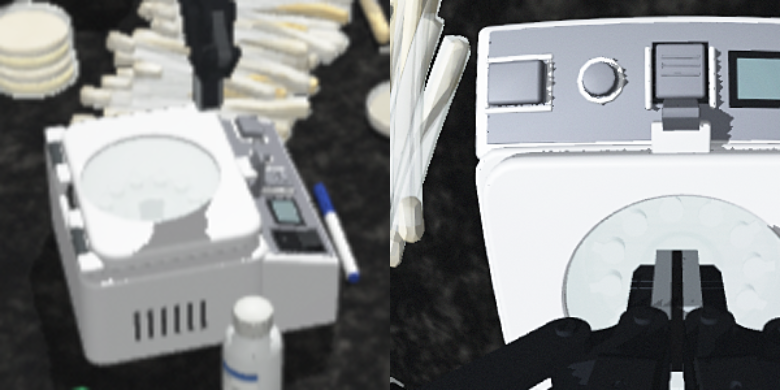

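The hook at (682,113) overlaps the lid's tongue in the wrist view, and the lid lies flat. I'll move over the pulse key and check that the lid stays down.

Emit:
jog_arm:
  rows: "0 -0.02 0 0 -0.81 0;0 -0.028 0 0 -0.81 0;0 -0.028 0 0 -0.81 0;0 -0.0285 0 0 -0.8 0;0.035 0 0 0 0 0;0.035 0 0.002 0 0 0;0.035 0 0.016 0 0 0;0 0 0 0 0 0;0 0 0 0 0 0"

```text
time_s: 12.9
eef_pos: [0.5404, 0.2064, 0.1497]
eef_rot: [-180.0, 14.9, -149.1]
wrist_force: [0.3, 0.2, 0.3]
opening: 0.0002
finger_force: 0.0
```

Run:
```python
from h import *
goto(PULSE,15,0.0)
from bench import snapshot
import cv2
s=snapshot("side"); a=cv2.resize(s["pixels"][180:330,220:370,::-1],None,fx=2.6,fy=2.6,interpolation=cv2.INTER_CUBIC)
s=snapshot("wrist")
b=cv2.resize(s["pixels"][120:360,220:460,::-1],(390,390)); print(fproj(s,M2W(P,PULSE)))
cv2.imwrite("pics/s5.png",np.hstack([a,b]))
```

```text
target [0.5512 0.2131 0.1028] now [0.5404 0.2064 0.1497] [-179.99   14.88 -149.06] z [ 0.222  0.132 -0.966] t 12.9 F [0.25 0.16 0.32]
turn units [ 0.007 -0.025  0.035] shift units after turn [-0.0001  0.0003  0.0648] shift now [-0.0003  0.0002  0.0648]
[[320.47830832 267.482256  ]]
```

View pics/s5.png

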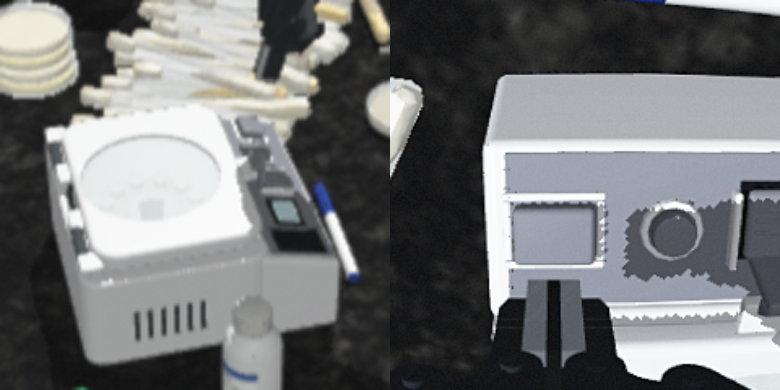

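The lid keeps its position, so the catch holds it. The pulse key is at (554,234) in the crop, in line with the fingers and matching the prediction. Descend.

Emit:
jog_arm:
  rows: "0 0 0.02 0 0 0;0 0 0.02 0 0 0;0 0 0.018 0 0 0;0 0 0.004 0 0 0;0 0 0.002 0 0 0;0 0 0.002 0 0 0;0 0 0 0 0 0;0 0 0 0 0 0"

```text
time_s: 14.0
eef_pos: [0.5506, 0.2127, 0.1022]
eef_rot: [-180.0, 14.9, -149.0]
wrist_force: [-2.0, -0.6, 3.0]
opening: 0.0001
finger_force: 1.5
```

Emit:
jog_arm:
  rows: "0 0 0.002 0 0 0;0 0 0.002 0 0 0;0 0 0 0 0 0;0 0 0 0 0 0"

```text
time_s: 14.5
eef_pos: [0.5514, 0.2132, 0.0991]
eef_rot: [-180.0, 14.9, -149.0]
wrist_force: [-2.3, -0.8, 4.8]
opening: -0.0
finger_force: 2.6
```

Emit:
jog_arm:
  rows: "0 0 0.002 0 0 0;0 0 0.002 0 0 0;0 0 0 0 0 0;0 0 0 0 0 0"

```text
time_s: 15.0
eef_pos: [0.5517, 0.2133, 0.0986]
eef_rot: [-180.0, 14.8, -149.0]
wrist_force: [-21.2, -8.8, 31.7]
opening: -0.0003
finger_force: 18.4
```

It is on the stop. I'll ease the force a little, hold, and check.

Emit:
jog_arm:
  rows: "0 0 -0.0015 0 0 0;0 0 0 0 0 0;0 0 0 0 0 0;0 0 0 0 0 0;0 0 0 0 0 0;0 0 0 0 0 0;0 0 0 0 0 0;0 0 0 0 0 0"

```text
time_s: 16.0
eef_pos: [0.5516, 0.2133, 0.0987]
eef_rot: [-180.0, 14.9, -149.0]
wrist_force: [-13.8, -5.5, 21.6]
opening: 0.0004
finger_force: 12.1
```

Run:
```python
from h import *
from bench import snapshot
import cv2
s=snapshot("scene"); a=cv2.resize(s["pixels"][150:295,265:410,::-1],None,fx=2.7,fy=2.7,interpolation=cv2.INTER_CUBIC)
s=snapshot("side"); b=cv2.resize(s["pixels"][180:325,220:365,::-1],None,fx=2.7,fy=2.7,interpolation=cv2.INTER_CUBIC)
cv2.imwrite("pics/s6.png",np.hstack([a,b]))
```

```text
(no output)
```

View pics/s6.png

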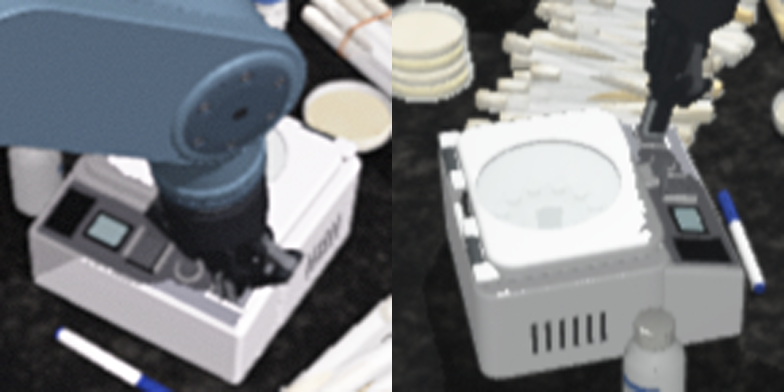

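The lid stays shut, the fingers hold the pulse key in at about 25 N, and the start key is clear of them. Hand in.

```bash
python3 -c "
from bench import finish_job
print(finish_job())"
```

```text
the job is handed in; nothing more can be done
None
```

I handed the job in at about 16 s with the rocker switched on, the lid shut on its catch and the fingers holding the pulse key against its stop; the judge returned no verdict, and I inferred these states from forces and pictures because the joint values can't be read.

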